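Cap the sample pot, vented a quarter turn for the autoclave

TASK

Get the sample pot ready for the autoclave: put the large ribbed cap on the pot's threaded neck, screw it down clockwise until it bottoms out, then back it off a quarter turn so that it can vent. Finish still gripping the cap there, on its thread and at rest, and leave the small cap and the round dish alone.

Things in the scene. Friction and masses are not known exactly. Their poses are not given: they have to be found in the camera images.
- pot: White round pot, 68 mm across, fixed upright in a bolted-down square 92 mm pale metal holder. Origin: centre of the holder's underside, z up. Shoulder at z = 66 mm; above it the threaded neck (36.4 mm across, 46.4 mm over the ridges, rim chamfered to 33.4 mm) ends at z = 87.6 mm. With the large cap bottomed out, the cap's x axis points along the pot's x axis, or 120 or 240 degrees from it.
- pot_mouth (a point): Centre of the pot's flat rim, 87.6 mm above the pot's origin. Right-hand three-start thread: turned clockwise seen from above, a cap goes down 21 mm per full turn, with 0.5 to 1 mm axial play; self-locking, it does not spring back. At the bottom the lugs run against fixed stops, so the cap stops turning abruptly: turning on 0.2 rad raises the wrist torque by over 0.5 N m.
- pot_start (a point): 23 mm out on the pot's y axis, at rim height, above the grey bar on the holder's collar. Best start: a cap set on level with a lug over it rests 11.5 to 12.5 mm above its bottomed height, 210 degrees of clockwise turning before the bottom. 60 degrees either side lugs meet blunt thread ends and the cap can cross-thread and tilt. Backed off a quarter turn from the bottom, a lug lies under it.
- cap: The large white ribbed screw cap, 58 mm across, 25 mm high, about 60 g, standing loose on the bench, open side down. Origin: centre of its open lower edge, z up. Skirt 20 mm deep, bore 50 mm. Bottomed out, its origin is 68 mm above the pot's origin (lugs on the stops, roof within 0.5 mm of the rim); a quarter turn back raises it 4 to 5 mm. Grip across the ribs, any yaw; 25 N is ample.
- cap_top (a point): Centre of the large cap's top face, 25 mm above the cap's origin.
- cap_lug1 (a point): One of the large cap's three inner lugs, on its x axis, 22 mm from its centre and 2.5 mm above its lower edge; the others are 120 degrees apart. Lugs are 3.2 mm thick and reach to 20 mm from the cap's axis; a short grey raised bar on the top marks each.
- cap_lug2 (a point): The second lug, 120 degrees counter-clockwise of the first.
- cap_lug3 (a point): The third lug, 240 degrees counter-clockwise of the first.
- small_cap: A smaller white ribbed cap, 38 mm across and 22 mm high, that does not belong to this pot; stands loose on the bench, to be left alone. Origin: centre of its lower edge.
- petri_dish: Covered clear dish, 69 mm across and 16 mm high, loose on the bench, to be left alone. Origin: centre of its underside.
There are look-alikes about, which are no part of the job. What is shaped like the cap but brown, turquoise or yellow is not meant.

How it is judged:
On the way:
1. the large cap is screwed down until it bottoms out on the pot (z of cap in the frame of pot below 0.0688 m and horizontal distance between cap and pot below 0.003 m and angle between cap's own z axis and vertical below 0.06 rad), for 0.1 s.
At the end, for the whole second after the job is handed in: The large cap is upright on the pot's thread (3 mm, 0.06 rad), a quarter turn back from the bottom within about 30 degrees (a lug within 13 mm of the start mark from above, cap 2 to 8 mm above its bottomed height), at rest, and gripped by the fingers with more than 2 N (z of cap in the frame of pot between 0.07 and 0.076 m and horizontal distance between cap and pot below 0.003 m and angle between cap's own z axis and vertical below 0.06 rad and contact force between the fingers and cap above 2 N and linear speed of cap below 0.01 m/s and angular speed of cap below 0.1 rad/s and horizontal distance between any of cap_lug1, cap_lug2, cap_lug3 and pot_start below 0.013 m); the arm keeps its last pose, push and grip.
It fails at once if the small cap is moved more than 20 mm (distance of small_cap from where it was at the start of the episode above 0.02 m).
It fails at once if the round dish is moved more than 20 mm (distance of petri_dish from where it was at the start of the episode above 0.02 m).
It also fails if it takes over 64 s, if anything falls off the work surface, if the arm or the gripper's body presses on something with over 40 N, if the wrist force passes 120 N, or if a joint passes its speed limit or range.

ROBOT

A 6-joint arm with a two-finger parallel gripper is mounted at the origin on a cart in front of the work surface, level with it; the furniture and walls round the work are solid. World frame = base frame: x ahead of the robot, y to its left, z up, the work surface at z = 0. Lengths are in m, angles in rad, forces in N, time in s.
With the tool pointing down it reaches from about 0.35 to 0.775 m from the base axis. Payload 5.5 kg.
Tool frame: the origin (TCP) lies where the fingers leave the gripper's body, on its centre line; the fingertips stand env.tip_reach ahead of it and the grasp point (between the pads) lies 54 mm ahead of it (env.tip_reach is the distance from the TCP to the fingertips, in m); z points along the fingers, y is the line along which they close (so a half turn about z gives the same grasp; the last joint's range is limited). The gripper opens to 85 mm and grips with 20 to 120 N. Pads are 22 mm wide; open, the fingers measure 114 mm over their backs; the gripper's body (76 mm by 85 mm) begins 54 mm behind the grasp point. The pads swing forward as they close: fully open they stand 13 mm farther back than shut.
Start: joints at [-1.395, 0.313, 0.046, 1.304, 0, 1.431], TCP at [0.179, -0.547, 0.304] pointing down, gripper open.
Joint ranges: [-2.76, 2.76], [-0.86, 1.69], [-1.03, 1.26], [-2.2, 2.34], [-1.47, 1.5], [-3.14, 3.14]. Speed limits (rad/s): [2.57, 2.57, 3.14, 3.14, 3.14, 3.14].

INTERFACE

Orientations are given as a unit quaternion [w, x, y, z].
In Python, from workcell import status, optics, hand_in, env gives the robot as it stands.
- The arm moves only by the shell command python3 -m handwheel 'ROWS' [FORCE]. ROWS is a JSON object whose one key "deltas" holds a list of rows, each a list of 5 numbers: the opening, from -1 (shut) to 1 (fully open), then the shift along the tool's x, y, z in units of 40 mm (1.0 is 40 mm), then the turn about the tool's z in units of 10 degrees (1.0 is 10 degrees). In form: {"deltas": [[jaw, x, y, z, roll], ...]}. A call has 1 to 20 rows; each row shifts and turns the commanded pose from where the row before left it, along the tool's axes as they then stand; what a row does not reach is not made up. A row lasts 1/8 s, in which the tool goes at most 62.5 mm and 10.7 degrees, less where a joint would pass 70% of its speed; a pose out of reach is approached as far as the arm can. A call is refused whole if a number of a shift passes 1 or a number of a turn 1, either way. A call with a gripper value outside its range is refused whole. The fingers move at their own pace and stop on an object; FORCE is the grip in N (left out, the last holds). Time passes only in rows, so rows that do not move let the fingers close. It gives the time, the measured TCP pose, the force, the opening and the grip force at its end, in the units of the state.
- status.get_state(): the state, without advancing time (a new reading comes with each control period).
- optics.read_camera(name): name is "side" or "top"; returns a dict with "frame" (420x560x3 uint8, red, green, blue), "depth" (420x560 float32, m along the optical axis (not along the pixel's ray), 0 where there is no reading), "vfov" (degrees; the focal length in pixels is half the picture's height over the tangent of half this angle, whatever the lens; pixels are square), "cx", "cy" (the principal point, pixels), "k1" (the pictures are not rectified: a ray, as slopes to the right and down, at radius r is drawn at 1 + k1 r^2 times it, then the intrinsics apply), "origin" and "attitude" of the camera in the world. Camera axes: x right, y down, z forward; pixel columns grow to the right and rows downward; lengths in m; the calibration is good to about 2 mm. A picture is of the moment at which its call begins.
- hand_in(): hands the job in; it is judged then, once.
The state is a dict: "clock": time; "joint_pos": joint angles; "qvel": joint speeds; "tau": joint torques, N m; "tcp_pos": TCP position; "orientation": TCP orientation; "wrist_force": force on the tool from outside, world axes, zero at the start; "ft_torque": the same for the moment, N m; "finger_gap": finger opening in m; "grip_force": force on a finger pad.
Only numpy, scipy, OpenCV 4.12 (cv2) and the standard library are available. Lean on these libraries where they do the work, as an engineer would, in place of code of your own. Each camera call takes 0.05 s, during which the arm holds its last target. There are 200 camera calls.

## Working session

There is one attempt and no reset: what is moved stays moved. The work goes in short steps, Python scripts to look and compute and a shell command to move; the robot and the scene stay as the last step left them, time stands still between calls to the robot, and variables do not carry over. Pictures are saved under pics/ and viewed, at most 10 in all, crops included, and the job is handed in when it is done.

```bash
mkdir -p pics
cat > h.py <<'E'
import numpy as np, cv2
from workcell import status, optics, env
from scipy.spatial.transform import Rotation as R
def q2R(q): return R.from_quat([q[1],q[2],q[3],q[0]]).as_matrix()
def shot(n):
    c=optics.read_camera(n); np.savez(f'{n}.npz',**c); return c
def att(c):
    a=np.array(c['attitude']); return a if a.shape==(3,3) else q2R(a)
def ray(c,u,v):
    f=210/np.tan(np.radians(float(c['vfov']))/2)
    K=np.array([[f,0,float(c['cx'])],[0,f,float(c['cy'])],[0,0,1.]])
    p=cv2.undistortPoints(np.array([[[u,v]]],float),K,np.array([float(c['k1']),0,0,0,0]))[0,0]
    return np.array([p[0],p[1],1.])
def at_z(c,u,v,z):
    d=att(c)@ray(c,u,v); o=np.array(c['origin']); return o+d*(z-o[2])/d[2]
def at_depth(c,u,v):
    return np.array(c['origin'])+att(c)@ray(c,u,v)*float(c['depth'][int(round(v)),int(round(u))])
E
python3 - <<'E'
from h import *
for n in ('top','side'):
    c=shot(n); cv2.imwrite(f'pics/{n}0.png',c['frame'][:,:,::-1]); print({k:c[k] for k in c if k not in('frame','depth')})
print(status.get_state(),env.tip_reach)
E
```

```text
{'vfov': 52.094885030765795, 'cx': 284.09126552516386, 'cy': 210.5392269329982, 'k1': -0.057265610299899676, 'origin': array([0.45153179, 0.10650798, 1.1403728 ]), 'attitude': array([-0.05030331,  0.71441431, -0.6956583 ,  0.05604738])}
{'vfov': 50.01588270474699, 'cx': 278.3706695104481, 'cy': 210.43937996914926, 'k1': 0.023978032771373132, 'origin': array([0.25464028, 0.7699927 , 0.74581162]), 'attitude': array([ 0.0979897 , -0.21488355,  0.88274056, -0.40619229])}
{'clock': 0.1, 'joint_pos': array([-1.39458542e+00,  3.13942196e-01,  4.50556676e-02,  1.30360030e+00,
        1.53931999e-05,  1.43122084e+00]), 'qvel': array([-0.00044159, -0.00135731,  0.00348971,  0.00274342, -0.00021054,
        0.00019572]), 'tau': array([ 2.90095006e-03, -4.81727457e+01,  2.99244064e+01,  1.27516792e-02,
       -8.64258323e-05, -3.81125403e-06]), 'tcp_pos': array([ 0.17851976, -0.54621588,  0.30307323]), 'orientation': array([-8.45248774e-04,  9.87560392e-01,  1.57237900e-01, -7.78686507e-06]), 'wrist_force': array([ 0.30020344, -0.51203611, -0.44458515]), 'ft_torque': array([ 0.01172388, -0.0453041 , -0.01500129]), 'grip_force': 0.0, 'finger_gap': 0.0856450962174979} 0.0726
```

View pics/top0.png

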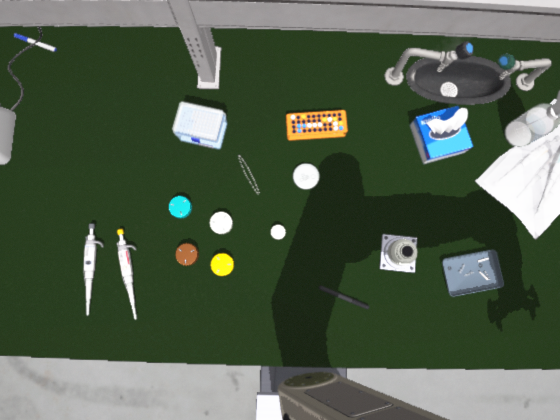

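View pics/side0.png

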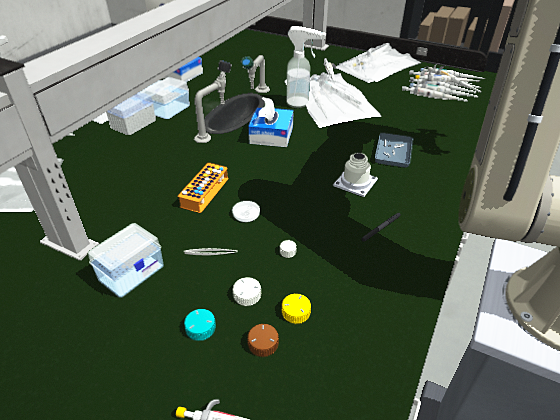

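The top view shows the white cap at about (221,223), the pot at (400,252), the small cap at (278,232) and the dish at (306,176). In the side view the cap is at (247,291) and the pot at (356,172). Next I'll enlarge the cap and the pot.

Run:
```python
from h import *
t=dict(np.load('top.npz'));s=dict(np.load('side.npz'))
def crop(c,u,v,w=25,z=8):
    return cv2.resize(c['frame'][v-w:v+w,u-w:u+w,::-1],None,fx=400/2/w,fy=400/2/w,interpolation=cv2.INTER_CUBIC)
def br(im,g=1.0): return im
a=np.hstack([crop(t,221,223,20),crop(t,400,252,25)])
cv2.imwrite('pics/crop_t.png',a)
b=np.hstack([crop(s,247,291,20),crop(s,356,172,25)])
cv2.imwrite('pics/crop_s.png',b)
# estimates
for n,c,(u,v),z in [('cap t',t,(221,223),.025),('cap s',s,(247,287),.025),('small',t,(278,232),.022),('dish',t,(306,176),.016),('brown',t,(186,254),.025),('yellow',t,(222,264),.025),('pot',t,(406,251),.0876)]:
    print(n,at_z(c,u,v,z).round(4),at_depth(c,u,v).round(4))
```

```text
cap t [0.5834 0.2636 0.025 ] [0.5836 0.2639 0.0231]
cap s [0.586  0.2664 0.025 ] [0.5857 0.2668 0.0256]
small [0.5642 0.114  0.022 ] [0.5643 0.1141 0.0207]
dish [0.7175 0.0432 0.016 ] [0.7174 0.0433 0.0163]
brown [0.5001 0.3506 0.025 ] [0.5001 0.3508 0.0242]
yellow [0.4771 0.2561 0.025 ] [0.4771 0.2561 0.0248]
pot [ 0.5188 -0.2028  0.0876] [ 0.5189 -0.2031  0.0863]
```

View pics/crop_t.png

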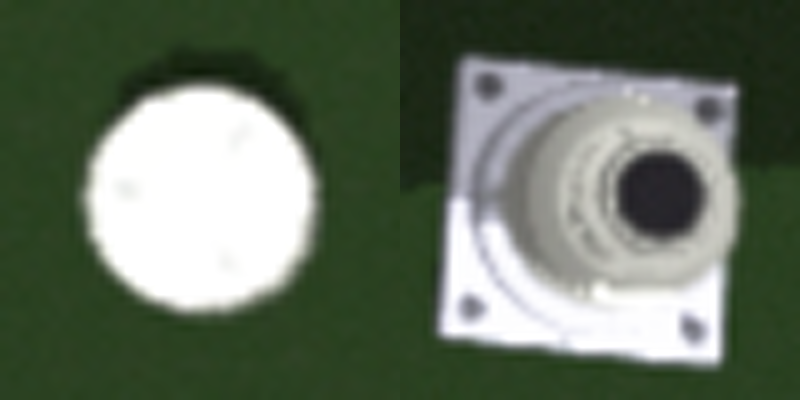

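View pics/crop_s.png

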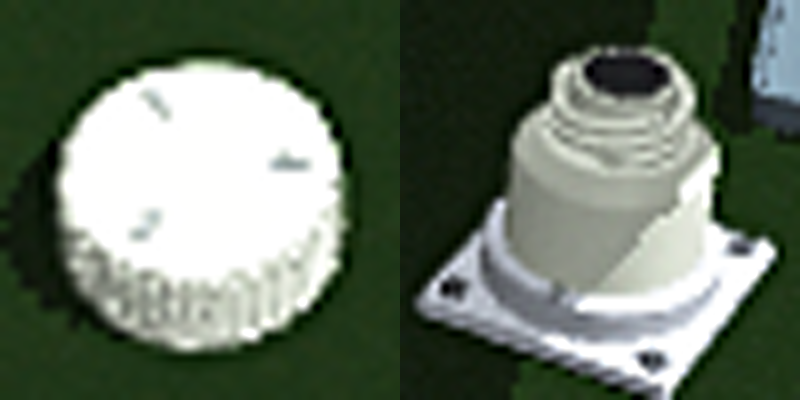

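Top crop: the cap's bars are at (128,188), (240,132) and (228,258), and the pot's hole is centred at (661,194) with the collar bar at about (488,207). Side crop: the cap's bars are at (155,102), (290,162) and (147,225), the hole is at (627,74) and the collar bar at (560,293).

Run:
```python
from h import *
t=dict(np.load('top.npz'));s=dict(np.load('side.npz'))
def P(c,x,y,u0,v0,k,z): return at_z(c,u0+(x+.5)/k-.5,v0+(y+.5)/k-.5,z)
for n,c,u0,v0,m in [('t',t,201,203,[(128,188),(240,132),(228,258)]),('s',s,227,271,[(155,102),(290,162),(147,225)])]:
    p=np.array([P(c,*q,u0,v0,10,.025) for q in m])
    o=p.mean(0); d=p-o; print(n,'cap',o.round(4),np.hypot(d[:,0],d[:,1]).round(4),np.degrees(np.arctan2(d[:,1],d[:,0])).round(1))
for n,c,u0,v0,m,b in [('t',t,375,227,(661,194),(488,207)),('s',s,331,147,(627,74),(560,293))]:
    o=P(c,m[0]-400,m[1],u0,v0,8,.0876); print(n,'mouth',o.round(4))
    u=u0+(b[0]-399.5)/8-.5; v=v0+(b[1]+.5)/8-.5
    w=at_depth(c,u,v); d=w-o; print('bar',w.round(4),np.hypot(*d[:2]).round(4),np.degrees(np.arctan2(d[1],d[0])).round(1))
q=[P(t,x-400,y,375,227,8,.01) for x,y in [(463,57),(738,87),(720,365),(438,335)]]
q=np.array(q);print('plate c',q.mean(0),q.round(4).tolist()); e=q[0]-q[1]+q[3]-q[2]; print('y axis ang',np.degrees(np.arctan2(e[1],e[0])))
print([np.linalg.norm(q[i]-q[i-1]).round(4) for i in range(4)])
# ellipse fit of hole & cap in both cams
for n,c,(u,v),w in [('t',t,(407,251),12),('s',s,(359,156),14)]:
    g=cv2.resize(c['frame'][v-w:v+w,u-w:u+w].max(2),None,fx=10,fy=10,interpolation=cv2.INTER_CUBIC)
    cs,_=cv2.findContours((g<90).astype(np.uint8),0,1)
    cs=[k for k in cs if cv2.pointPolygonTest(k,(10*w,10*w),False)>=0]
    for k in cs:
        e=cv2.fitEllipse(k); print(n,e[1],at_z(c,u-w+(e[0][0]+.5)/10-.5,v-w+(e[0][1]+.5)/10-.5,.0876).round(4))
```

```text
t cap [0.5865 0.2653 0.025 ] [0.0186 0.0191 0.019 ] [  87.9  -31.8 -153.5]
s cap [0.5875 0.2666 0.025 ] [0.0188 0.019  0.0187] [ -31.6 -152.3   87.5]
t mouth [ 0.5193 -0.2057  0.0876]
bar [ 0.5179 -0.1679  0.0224] 0.0378 92.1
s mouth [ 0.5199 -0.2047  0.0876]
bar [ 0.5216 -0.1665  0.0231] 0.0383 87.5
plate c [ 0.51839225 -0.20500503  0.01      ] [[0.5681, -0.163, 0.01], [0.5604, -0.2552, 0.01], [0.4686, -0.2476, 0.01], [0.4764, -0.1542, 0.01]]
y axis ang 85.24482404429652
[np.float64(0.0922), np.float64(0.0925), np.float64(0.0921), np.float64(0.0938)]
t (103.09192657470703, 106.76012420654297) [ 0.5191 -0.2053  0.0876]
s (290.49822998046875, 333.8253479003906) [ 0.5226 -0.215   0.0876]
```

Both cameras agree. The cap is at (0.587, 0.266) with a lug at about 88°. The pot is at (0.519, -0.205) with its y axis at about 85.5°. I'll roll the wrist first to leave room for 210° of clockwise turning.

```bash
python3 -m handwheel '{"deltas": [[1,0,0,0.1,-1],[1,0,0,0.1,-1],[1,0,0,0.1,-1],[1,0,0,0.1,-1],[1,0,0,0.1,-1],[1,0,0,0.1,-1],[1,0,0,0.1,-1],[1,0,0,0.1,-1],[1,0,0,0.1,-1],[1,0,0,0.1,-1],[1,0,0,0.1,-1],[1,0,0,0.1,-1],[1,0,0,0.1,-1],[1,0,0,0.1,-1],[1,0,0,0.1,-1],[1,0,0,0.1,-1],[1,0,0,0.1,-1],[1,0,0,0.1,-1],[1,0,0,0.1,-1],[1,0,0,0.1,-0.8]]}' 25
cat >> h.py <<'E'
def rep(target=None):
    s=status.get_state(); M=q2R(s['orientation']); p=s['tcp_pos']
    print('t',round(s['clock'],2),'tcp',p.round(4),'yaw',np.degrees(np.arctan2(M[1,0],M[0,0])).round(2),'tilt',np.degrees(np.arccos(-M[2,2])).round(2),'q6',np.degrees(s['joint_pos'][5]).round(1),'F',s['wrist_force'].round(1),'T',s['ft_torque'].round(2),'gap',round(s['finger_gap'],4),'grip',round(s['grip_force'],1))
    if target is not None: print('units',(M.T@(np.array(target)-p)/.04).round(3))
E
python3 -c "
from h import *
rep([.46,-.2,.22]); rep([.56,.03,.22]);rep([.587,.266,.22])"
```

```text
clock: 2.6
tcp_pos: [0.1785, -0.5463, 0.2232]
orientation: [0.0, -0.312, 0.95, 0.001]
wrist_force: [-0.8, -0.2, 0.5]
finger_gap: 0.0854
grip_force: 0.0
t 2.6 tcp [ 0.1785 -0.5463  0.2232] yaw -143.63 tilt 0.06 q6 -116.3 F [-0.8 -0.2  0.5] T [-0.02  0.02  0.  ] gap 0.0854 grip 0.0
units [-10.8     2.797   0.089]
t 2.6 tcp [ 0.1785 -0.5463  0.2232] yaw -143.63 tilt 0.06 q6 -116.3 F [-0.8 -0.2  0.5] T [-0.02  0.02  0.  ] gap 0.0854 grip 0.0
units [-16.223   5.944   0.095]
t 2.6 tcp [ 0.1785 -0.5463  0.2232] yaw -143.63 tilt 0.06 q6 -116.3 F [-0.8 -0.2  0.5] T [-0.02  0.02  0.  ] gap 0.0854 grip 0.0
units [-20.265  10.294   0.101]
```

```bash
python3 -m handwheel '{"deltas": [[1,-0.9,0.23,0,0],[1,-0.9,0.23,0,0],[1,-0.9,0.23,0,0],[1,-0.9,0.23,0,0],[1,-0.9,0.23,0,0],[1,-0.9,0.23,0,0],[1,-0.9,0.23,0,0],[1,-0.9,0.23,0,0],[1,-0.9,0.23,0,0],[1,-0.9,0.23,0,0],[1,-0.9,0.23,0,0],[1,-0.9,0.23,0,0],[1,-0.78,0.45,0,0],[1,-0.78,0.45,0,0],[1,-0.78,0.45,0,0],[1,-0.78,0.45,0,0],[1,-0.78,0.45,0,0],[1,-0.78,0.45,0,0],[1,-0.78,0.45,0,0],[1,0,0,0,-1]]}'
python3 -c "
from h import *
rep([.587,.266,.22])"
```

```text
clock: 5.1
tcp_pos: [0.5653, 0.0298, 0.2233]
orientation: [-0.0, -0.395, 0.919, 0.0]
wrist_force: [-0.3, -1.0, -0.5]
finger_gap: 0.0857
grip_force: 0.0
t 5.1 tcp [0.5653 0.0298 0.2233] yaw -133.47 tilt 0.04 q6 -51.6 F [-0.3 -1.  -0.5] T [0.01 0.01 0.03] gap 0.0857 grip 0.0
units [-4.658  3.669  0.084]
```

```bash
python3 -m handwheel '{"deltas": [[1,-0.78,0.61,0.3,0],[1,-0.78,0.61,0.3,0],[1,-0.78,0.61,0.3,0],[1,-0.78,0.61,0.3,0],[1,-0.78,0.61,0.3,0],[1,-0.76,0.62,0.3,0],[1,0,0,0.3,0],[1,0,0,0,0]]}'
python3 - <<'E'
from h import *
rep([.587,.266,.079])
c=shot('side'); u,v,w=247,270,35
cv2.imwrite('pics/side1.png',cv2.resize(c['frame'][v-50:v+50,u-50:u+50,::-1],None,fx=6,fy=6,interpolation=cv2.INTER_CUBIC))
E
```

```text
clock: 6.1
tcp_pos: [0.5872, 0.2632, 0.1381]
orientation: [-0.002, -0.392, 0.92, -0.0]
wrist_force: [0.4, -0.3, 0.0]
finger_gap: 0.0852
grip_force: 0.0
t 6.1 tcp [0.5872 0.2632 0.1381] yaw -133.88 tilt 0.21 q6 -29.1 F [ 0.4 -0.3  0. ] T [0.01 0.03 0.01] gap 0.0852 grip 0.0
units [-0.053  0.05   1.477]
```

View pics/side1.png

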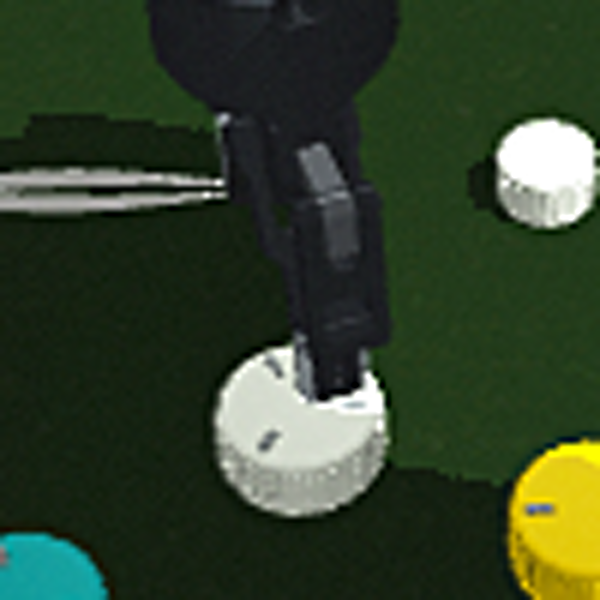

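The open fingers straddle the cap, with the small cap and the yellow cap well clear. I'll go down and grip.

```bash
python3 -m handwheel '{"deltas": [[1,-0.05,0.05,0.4,0],[1,0,0,0.4,0],[1,0,0,0.4,0],[1,0,0,0.28,0],[1,0,0,0,0],[-1,0,0,0,0],[-1,0,0,0,0],[-1,0,0,0,0],[-1,0,0,0,0],[-1,0,0,0,0],[-1,0,0,0,0]]}' 30
python3 -c "
from h import *
rep([.587,.266,.079])"
```

```text
clock: 7.52
tcp_pos: [0.5889, 0.2668, 0.0818]
orientation: [0.001, -0.392, 0.92, -0.0]
wrist_force: [-1.0, 0.3, 6.2]
finger_gap: 0.0565
grip_force: 32.5
t 7.53 tcp [0.5889 0.2668 0.0818] yaw -133.9 tilt 0.11 q6 -28.8 F [-1.   0.3  6.2] T [0.06 0.24 0.01] gap 0.0565 grip 32.5
units [0.047 0.021 0.07 ]
```

The tips touched the bench as they swung shut: 6 N upward, and the TCP was pushed up 2.5 mm. I'll regrip about 5 mm higher so they clear the pot's shoulder.

```bash
python3 -m handwheel '{"deltas": [[0.7,0,0,0,0],[0.7,0,0,0,0],[0.7,0,0,-0.18,0],[0.7,0,0,0,0],[-1,0,0,0,0],[-1,0,0,0,0],[-1,0,0,0,0],[-1,0,0,0,0],[-1,0,0,0,0]]}' 30
python3 -c "
from h import *
rep([.587,.266,.079])"
```

```text
clock: 8.65
tcp_pos: [0.5886, 0.2664, 0.0886]
orientation: [0.0, -0.391, 0.92, -0.0]
wrist_force: [-1.4, -1.1, 5.1]
finger_gap: 0.0552
grip_force: 33.6
t 8.65 tcp [0.5886 0.2664 0.0886] yaw -133.91 tilt 0.06 q6 -28.8 F [-1.4 -1.1  5.1] T [-0.22  0.17  0.04] gap 0.0552 grip 33.6
units [0.036 0.023 0.239]
```

Run:
```python
from h import *
c=shot('side'); u,v=247,280
cv2.imwrite('pics/side2.png',cv2.resize(c['frame'][v-35:v+35,u-35:u+35,::-1],None,fx=8,fy=8,interpolation=cv2.INTER_CUBIC))
```

```text
(no output)
```

View pics/side2.png

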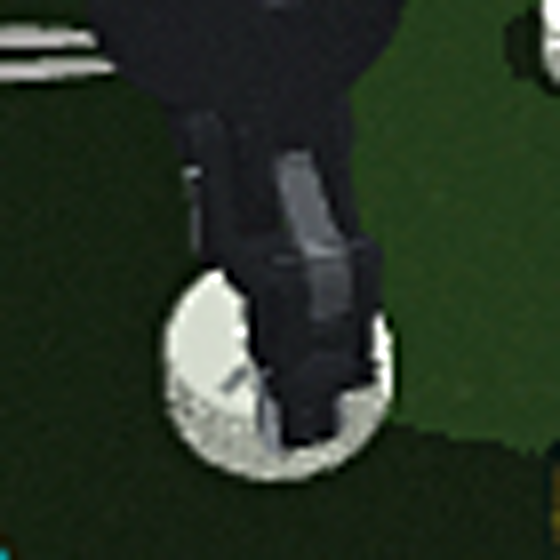

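The fingertips end about 10 mm above the bench and overlap about 15 mm of the cap, which will clear the shoulder. Now I'll lift.

```bash
python3 -m handwheel '{"deltas": [[-1,0,0,-0.3,0],[-1,0,0,-0.7,0],[-1,0,0,-0.7,0],[-1,0,0,-0.7,0],[-1,0,0,-0.7,0],[-1,0,0,-0.4,0.25],[-1,0,0,0,0]]}' 30
python3 -c "
from h import *
rep([.5194,-.2052,.21])"
```

```text
clock: 9.57
tcp_pos: [0.589, 0.2668, 0.2297]
orientation: [0.002, -0.372, 0.928, -0.0]
wrist_force: [1.0, -0.3, -0.9]
finger_gap: 0.0551
grip_force: 33.4
t 9.57 tcp [0.589  0.2668 0.2297] yaw -136.38 tilt 0.18 q6 -26.4 F [ 1.  -0.3 -0.9] T [ 0.01  0.04 -0.01] gap 0.0551 grip 33.4
units [ 9.402 -7.341  0.476]
```

```bash
python3 -m handwheel '{"deltas": [[-1,0.4,-0.3,0,0],[-1,0.7,-0.55,0,0],[-1,0.7,-0.55,0,0],[-1,0.7,-0.55,0,0],[-1,0.7,-0.55,0,0],[-1,0.7,-0.55,0,0],[-1,0.7,-0.55,0,0],[-1,0.7,-0.55,0,0],[-1,0.7,-0.55,0,0],[-1,0.7,-0.55,0,0],[-1,0.7,-0.55,0,0],[-1,0.7,-0.55,0,0],[-1,0.7,-0.55,0,0],[-1,0.7,-0.54,0.2,0],[-1,0.6,-0.45,0.2,0],[-1,0,0,0,0],[-1,0,0,0,0]]}'
python3 - <<'E'
from h import *
rep([.5194,-.2052,.21])
c=shot('side'); u,v=350,140
t=shot('top')
a=np.hstack([cv2.resize(c['frame'][v-40:v+40,u-35:u+35,::-1],None,fx=6,fy=6,interpolation=cv2.INTER_CUBIC),cv2.resize(t['frame'][250-40:250+40,400-30:400+30,::-1],None,fx=6,fy=6,interpolation=cv2.INTER_CUBIC)])
cv2.imwrite('pics/side3.png',a)
E
```

```text
clock: 11.7
tcp_pos: [0.5124, -0.2404, 0.2112]
orientation: [-0.0, -0.371, 0.929, 0.001]
wrist_force: [0.5, 0.2, 0.1]
finger_gap: 0.0553
grip_force: 33.4
t 11.7 tcp [ 0.5124 -0.2404  0.2112] yaw -136.44 tilt 0.11 q6 -76.8 F [0.5 0.2 0.1] T [-0.04 -0.01 -0.04] gap 0.0553 grip 33.4
units [-0.734  0.516  0.03 ]
```

View pics/side3.png

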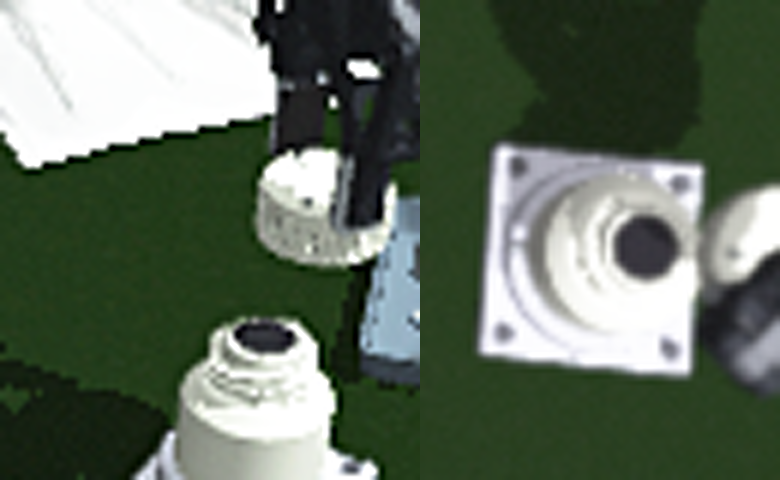

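The hole shows clearly at (647,247) in the right crop and the collar bar at (520,240). I overshot by 35 mm. The cap hangs level, so I'll check its centre against a projection.

Run:
```python
from h import *
t=dict(np.load('top.npz'));s=dict(np.load('side.npz'))
m=at_z(t,370+(227.5)/6-.5,210+247.5/6-.5,.0876); print('mouth t',m.round(4))
m2=at_z(s,315+(264.5)/6-.5,100+336.5/6-.5,.0876); print('mouth s',m2.round(4))
b=at_z(t,370+100.5/6-.5,210+240.5/6-.5,.0235); d=b-[.5195,-.205,0];print('bar',b.round(4),np.hypot(*d[:2]),np.degrees(np.arctan2(d[1],d[0])))
def proj(c,P):
    f=210/np.tan(np.radians(float(c['vfov']))/2)
    p=(np.atleast_2d(P)-c['origin'])@att(c); xy=p[:,:2]/p[:,2:]; r2=(xy**2).sum(1,keepdims=True)
    return xy*(1+float(c['k1'])*r2)*f+[float(c['cx']),float(c['cy'])]
a=np.linspace(0,2*np.pi,200)
tcp=status.get_state()['tcp_pos']
for z in (.0886,.0636):
    q=proj(s,np.c_[tcp[0]+.029*np.cos(a),tcp[1]+.029*np.sin(a),0*a+tcp[2]-z])
    q=(q-[315,100]+.5)*6-.5; print(z,'L',q[:,0].min().round(),'R',q[:,0].max().round(),'top',q[:,1].min().round(),'bot',q[:,1].max().round())
ang=np.radians([85.5,-34.5,-154.5])
P=np.c_[tcp[0]+.019*np.cos(ang),tcp[1]+.019*np.sin(ang),0*ang+tcp[2]-.0636]
print('marks side',((proj(s,P)-[315,100]+.5)*6-.5).round(),'top',((proj(t,P)-[370,210]+.5)*6-.5+[420,0]).round())
rep([.5195,-.205,.21])
```

```text
mouth t [ 0.5195 -0.2063  0.0876]
mouth s [ 0.5211 -0.2053  0.0876]
bar [ 0.5253 -0.1695  0.0235] 0.0359406107783294 80.63473520931608
0.0886 L 251.0 R 386.0 top 198.0 bot 269.0
0.0636 L 258.0 R 395.0 top 148.0 bot 218.0
marks side [[308. 202.]
 [299. 162.]
 [371. 183.]] top [[730. 252.]
 [805. 217.]
 [800. 301.]]
t 11.8 tcp [ 0.5131 -0.2398  0.2118] yaw -136.35 tilt 0.04 q6 -76.8 F [ 0.5 -0.2  0.2] T [-0.06  0.04 -0.03] gap 0.0551 grip 33.4
units [-0.718  0.519  0.045]
```

The projection agrees with the picture to about 1 mm. Now I'll centre over the mouth and lower to just above the rim.

```bash
python3 -m handwheel '{"deltas": [[-1,-0.36,0.26,0,0],[-1,-0.36,0.26,0,0],[-1,0,0,0.4,0],[-1,0,0,0.35,0],[-1,0,0,0,0],[-1,0,0,0,0]]}'
python3 -c "
from h import *
rep([.5197,-.2055,.1686])"
```

```text
clock: 12.55
tcp_pos: [0.5197, -0.206, 0.1816]
orientation: [-0.0, -0.371, 0.929, 0.0]
wrist_force: [0.7, 0.4, -0.9]
finger_gap: 0.0547
grip_force: 33.4
t 12.55 tcp [ 0.5197 -0.206   0.1816] yaw -136.44 tilt 0.03 q6 -73.4 F [ 0.7  0.4 -0.9] T [0.04 0.09 0.  ] gap 0.0547 grip 33.4
units [-0.009  0.01   0.325]
```

```bash
python3 -m handwheel '{"deltas": [[-1,-0.01,0.01,0.1,0],[-1,0,0,0.1,0],[-1,0,0,0.08,0],[-1,0,0,0.05,0],[-1,0,0,0,0]]}'
python3 -c "
from h import *
rep([.5197,-.2055,.1686])"
```

```text
clock: 13.18
tcp_pos: [0.5198, -0.205, 0.1685]
orientation: [-0.0, -0.371, 0.928, 0.0]
wrist_force: [0.2, 0.8, -1.0]
finger_gap: 0.0552
grip_force: 33.4
t 13.18 tcp [ 0.5198 -0.205   0.1685] yaw -136.4 tilt 0.02 q6 -73.4 F [ 0.2  0.8 -1. ] T [ 0.15 -0.    0.01] gap 0.0552 grip 33.4
units [ 0.01  -0.007 -0.001]
```

```bash
python3 -m handwheel '{"deltas": [[-1,0,0,0.03,0],[-1,0,0,0.03,0],[-1,0,0,0,0]]}'
python3 -c "
from h import *
rep([.5197,-.2055,.1686])"
```

```text
clock: 13.55
tcp_pos: [0.5199, -0.205, 0.1678]
orientation: [0.0, -0.371, 0.928, -0.0]
wrist_force: [-3.3, 2.5, 9.5]
finger_gap: 0.0547
grip_force: 35.6
t 13.55 tcp [ 0.5199 -0.205   0.1678] yaw -136.39 tilt 0.05 q6 -73.4 F [-3.3  2.5  9.5] T [0.66 0.72 0.  ] gap 0.0547 grip 35.6
units [ 0.012 -0.006 -0.021]
```

Contact at 0.1678, right at the expected start height. Now I'll screw it down, 0.583 mm per 10°.

```bash
python3 -m handwheel '{"deltas": [[-1,0,0,0.015,0.7],[-1,0,0,0.015,1],[-1,0,0,0.015,1],[-1,0,0,0.015,1],[-1,0,0,0.015,1],[-1,0,0,0.015,1],[-1,0,0,0,0]]}'
python3 -c "
from h import *
rep([.5197,-.2055,.1563])"
```

```text
clock: 14.42
tcp_pos: [0.5209, -0.2058, 0.1644]
orientation: [0.002, 0.118, 0.993, -0.001]
wrist_force: [-0.2, 1.2, 7.9]
finger_gap: 0.0546
grip_force: 35.0
t 14.43 tcp [ 0.5209 -0.2058  0.1644] yaw 166.49 tilt 0.22 q6 -16.3 F [-0.2  1.2  7.9] T [ 0.12  0.08 -0.09] gap 0.0546 grip 35.0
units [0.032 0.001 0.202]
```

It advanced 57° and dropped 3.4 mm, so the thread has caught.

```bash
python3 -m handwheel '{"deltas": [[-1,0,0,0.014,1],[-1,0,0,0.014,1],[-1,0,0,0.014,1],[-1,0,0,0.014,1],[-1,0,0,0.014,1],[-1,0,0,0.014,1],[-1,0,0,0.014,1],[-1,0,0,0.014,1],[-1,0,0,0.014,1],[-1,0,0,0.014,1],[-1,0,0,0.014,1],[-1,0,0,0.014,1],[-1,0,0,0.014,1],[-1,0,0,0,0]]}'
python3 -c "
from h import *
rep([.5197,-.2055,.1563])"
```

```text
clock: 16.18
tcp_pos: [0.5193, -0.2055, 0.1567]
orientation: [0.001, 0.95, 0.313, -0.001]
wrist_force: [-4.3, 1.0, 8.8]
finger_gap: 0.0552
grip_force: 35.9
t 16.18 tcp [ 0.5193 -0.2055  0.1567] yaw 36.47 tilt 0.09 q6 113.7 F [-4.3  1.   8.8] T [ 0.21  1.05 -0.12] gap 0.0552 grip 35.9
units [0.008 0.005 0.009]
```

```bash
python3 -m handwheel '{"deltas": [[-1,0,0,0.014,1],[-1,0,0,0.01,0.7],[-1,0,0,0,0]]}'
python3 -c "
from h import *
rep([.5197,-.2055,.1563])"
python3 -m handwheel '{"deltas": [[-1,0,0,0.007,0.5],[-1,0,0,0,0]]}'
python3 -c "
from h import *
rep([.5197,-.2055,.1563])"
```

```text
clock: 16.55
tcp_pos: [0.5188, -0.2055, 0.1561]
orientation: [0.001, 0.986, 0.169, -0.001]
wrist_force: [-8.1, 0.3, 13.4]
finger_gap: 0.0552
grip_force: 36.4
t 16.55 tcp [ 0.5188 -0.2055  0.1561] yaw 19.49 tilt 0.13 q6 130.7 F [-8.1  0.3 13.4] T [ 0.26  1.46 -0.24] gap 0.0552 grip 36.4
units [ 0.02   0.008 -0.005]
clock: 16.8
tcp_pos: [0.5186, -0.2056, 0.1561]
orientation: [0.001, 0.992, 0.127, -0.001]
wrist_force: [-8.9, 1.3, 14.4]
finger_gap: 0.0552
grip_force: 36.9
t 16.8 tcp [ 0.5186 -0.2056  0.1561] yaw 14.55 tilt 0.17 q6 135.6 F [-8.9  1.3 14.4] T [0.18 1.85 0.22] gap 0.0552 grip 36.9
units [ 0.028  0.005 -0.005]
```

```bash
python3 -m handwheel '{"deltas": [[-1,-0.025,0,0.005,0.5],[-1,0,0,0,0]]}'
python3 -c "
from h import *
rep([.5197,-.2055,.1563])"
python3 -m handwheel '{"deltas": [[-1,0,0,0,0.6],[-1,0,0,0,0]]}'
python3 -c "
from h import *
rep([.5197,-.2055,.1563])"
```

```text
clock: 17.05
tcp_pos: [0.5186, -0.2053, 0.1561]
orientation: [0.0, 0.996, 0.084, 0.0]
wrist_force: [-7.1, 1.4, 14.7]
finger_gap: 0.0551
grip_force: 37.7
t 17.05 tcp [ 0.5186 -0.2053  0.1561] yaw 9.61 tilt 0.06 q6 140.6 F [-7.1  1.4 14.7] T [0.71 1.19 0.4 ] gap 0.0551 grip 37.7
units [ 0.026  0.01  -0.006]
clock: 17.3
tcp_pos: [0.5204, -0.2049, 0.1561]
orientation: [-0.0, 0.999, 0.032, 0.002]
wrist_force: [-0.3, 5.0, 10.1]
finger_gap: 0.0547
grip_force: 37.9
t 17.3 tcp [ 0.5204 -0.2049  0.1561] yaw 3.67 tilt 0.27 q6 146.6 F [-0.3  5.  10.1] T [ 1.09 -0.15  0.49] gap 0.0547 grip 37.9
units [-0.019  0.014 -0.006]
```

Run:
```python
from h import *
c=shot('side'); u,v=362,150
t=shot('top')
def crop(c,u,v,w,k): return cv2.resize(c['frame'][v-w:v+w,u-w:u+w,::-1],None,fx=k,fy=k,interpolation=cv2.INTER_CUBIC)
cv2.imwrite('pics/s4.png',np.hstack([crop(c,362,150,25,8),crop(t,406,250,25,8)]))
```

```text
(no output)
```

View pics/s4.png

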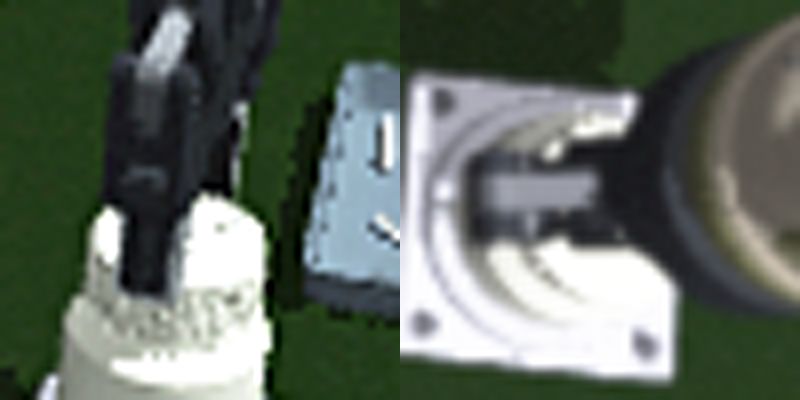

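The cap sits level, close to the shoulder, with one bar visible at (222,228) in the left crop. I'll work out its angle.

Run:
```python
from h import *
s=dict(np.load('side.npz'))
for z in (.093,.0945):
    p=at_z(s,337+222.5/8-.5,125+228.5/8-.5,z); d=p-[.5199,-.2053,0]; print(p.round(4),np.hypot(*d[:2]).round(4),np.degrees(np.arctan2(d[1],d[0])))
print(at_depth(s,337+27.5,125+27))
```

```text
[ 0.5096 -0.2154  0.093 ] 0.0144 -135.4702926038535
[ 0.509  -0.2132  0.0945] 0.0134 -144.156338512973
[ 0.5112885  -0.22215973  0.091867  ]
```

```bash
python3 -m handwheel '{"deltas": [[-1,0,0,0,0.8],[-1,0,0,0,0]]}'
python3 -c "
from h import *
rep([.5197,-.2055,.1563])"
```

```text
clock: 17.65
tcp_pos: [0.5221, -0.2052, 0.1563]
orientation: [-0.0, 0.999, -0.038, 0.004]
wrist_force: [5.8, 5.1, 6.0]
finger_gap: 0.0548
grip_force: 35.6
t 17.65 tcp [ 0.5221 -0.2052  0.1563] yaw -4.35 tilt 0.47 q6 154.6 F [5.8 5.1 6. ] T [ 1.05 -1.16  0.26] gap 0.0548 grip 35.6
units [-0.06   0.012 -0.001]
```

The fingers are now slipping on a cap that no longer turns. I'll release, unwind the wrist, recentre, and regrip lower and harder to confirm the bottom.

```bash
python3 -m handwheel '{"deltas": [[0.7,0,0,0,0],[0.7,0,0,0,0],[0.7,0,0,0,-1],[0.7,0,0,0,-1],[0.7,0,0,0,-1],[0.7,0,0,0,-1],[0.7,0,0,0,-1],[0.7,0,0,0,-1],[0.7,0,0,0,0]]}'
python3 - <<'E'
from h import *
rep([.5197,-.2053,.153])
c=shot('side'); t=shot('top')
def crop(c,u,v,w,k): return cv2.resize(c['frame'][v-w:v+w,u-w:u+w,::-1],None,fx=k,fy=k,interpolation=cv2.INTER_CUBIC)
cv2.imwrite('pics/s5.png',np.hstack([crop(c,362,153,20,10),crop(t,406,250,20,10)]))
E
```

```text
clock: 18.77
tcp_pos: [0.5185, -0.2055, 0.1536]
orientation: [-0.0, 0.885, 0.465, -0.0]
wrist_force: [0.5, -0.5, -1.1]
finger_gap: 0.0725
grip_force: 0.0
t 18.77 tcp [ 0.5185 -0.2055  0.1536] yaw 55.46 tilt 0.06 q6 94.7 F [ 0.5 -0.5 -1.1] T [-0.01  0.05  0.01] gap 0.0725 grip 0.0
units [0.022 0.022 0.014]
```

View pics/s5.png

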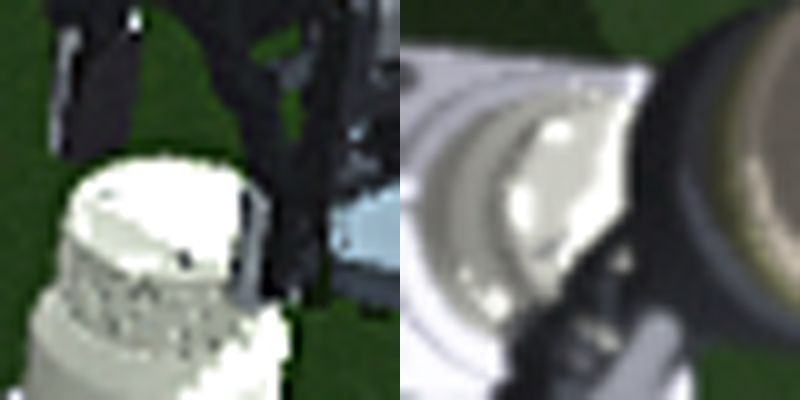

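The side crop shows bars at (183,257) and (107,195), and the top crop shows one at (548,245).

Run:
```python
from h import *
s=dict(np.load('side.npz'));t=dict(np.load('top.npz'))
for z in (.093,.094,.095):
    p=[at_z(s,342+(x+.5)/10-.5,133+(y+.5)/10-.5,z) for x,y in ((183,257),(107,195))]
    a=at_z(t,386+148.5/10-.5,230+245.5/10-.5,z)
    e=p[1]-p[0]; 
    print(z,p[0][:2].round(4),p[1][:2].round(4),'sep',np.hypot(*e[:2]).round(4),'dir',np.degrees(np.arctan2(e[1],e[0])).round(1),'top',a[:2].round(4))
    for q in p+[a]: d=q-[.5197,-.2053,0]; print('   ',np.hypot(*d[:2]).round(4),np.degrees(np.arctan2(d[1],d[0])).round(1))
# cap top height from depth on several top pixels
for u,v in ((400,250),(402,245),(404,243)): print(at_depth(t,u,v).round(4))
for u,v in ((355,151),(360,152),(362,155)): print(at_depth(s,u,v).round(4))
```

```text
0.093 [ 0.5118 -0.1871] [ 0.5393 -0.2055] sep 0.033 dir -33.7 top [ 0.5107 -0.1871]
    0.0198 113.4
    0.0196 -0.5
    0.0203 116.4
0.094 [ 0.5114 -0.1857] [ 0.5388 -0.204 ] sep 0.0329 dir -33.7 top [ 0.5106 -0.1868]
    0.0213 112.8
    0.0192 4.0
    0.0206 116.2
0.095 [ 0.511  -0.1842] [ 0.5384 -0.2025] sep 0.0329 dir -33.7 top [ 0.5106 -0.1865]
    0.0228 112.3
    0.0189 8.6
    0.0209 116.0
[ 0.5203 -0.1852  0.0972]
[ 0.5329 -0.1913  0.0937]
[ 0.5383 -0.1976  0.0891]
[ 0.5342 -0.2121  0.0939]
[ 0.5211 -0.2142  0.0936]
[ 0.5118 -0.2034  0.0934]
```

The lug angles are 116° and -4°, where the bottom stop should be at 115.5°, and the top is at about 93.5 mm, so the cap is bottomed. I'll regrip harder, recheck the torque, then back off.

```bash
python3 -m handwheel '{"deltas": [[0.7,0.02,0.02,0,0],[-1,0,0,0,0],[-1,0,0,0,0],[-1,0,0,0,0],[-1,0,0,0,0],[-1,0,0,0,0]]}' 50
python3 -c "
from h import *
rep()"
python3 -m handwheel '{"deltas": [[-1,0,0,0,0.4],[-1,0,0,0,0.4],[-1,0,0,0,0]]}'
python3 -c "
from h import *
rep()"
```

```text
clock: 19.62
tcp_pos: [0.5199, -0.2051, 0.1546]
orientation: [0.0, 0.885, 0.466, -0.0]
wrist_force: [-0.7, 0.6, 4.4]
finger_gap: 0.0551
grip_force: 52.1
t 19.62 tcp [ 0.5199 -0.2051  0.1546] yaw 55.57 tilt 0.01 q6 94.7 F [-0.7  0.6  4.4] T [0.26 0.42 0.02] gap 0.0551 grip 52.1
clock: 20.0
tcp_pos: [0.5194, -0.2048, 0.1545]
orientation: [-0.0, 0.915, 0.404, -0.0]
wrist_force: [-4.4, 1.0, 7.3]
finger_gap: 0.0549
grip_force: 52.4
t 20.0 tcp [ 0.5194 -0.2048  0.1545] yaw 47.63 tilt 0.06 q6 102.6 F [-4.4  1.   7.3] T [0.27 0.86 0.77] gap 0.0549 grip 52.4
```

Torque rose 0.75 N m in 8°, so it is firmly bottomed. Now I'll back off 8° of wind-up plus 90°.

```bash
python3 -m handwheel '{"deltas": [[-1,0,0,0,-0.7],[-1,0,0,-0.014,-0.9],[-1,0,0,-0.014,-0.9],[-1,0,0,-0.014,-0.9],[-1,0,0,-0.014,-0.9],[-1,0,0,-0.014,-0.9],[-1,0,0,-0.014,-0.9],[-1,0,0,-0.014,-0.9],[-1,0,0,-0.014,-0.9],[-1,0,0,-0.014,-0.9],[-1,0,0,-0.014,-0.9],[-1,0,0,0,0],[-1,0,0,0,0]]}'
python3 - <<'E'
from h import *
rep()
c=shot('side'); t=shot('top')
def crop(c,u,v,w,k): return cv2.resize(c['frame'][v-w:v+w,u-w:u+w,::-1],None,fx=k,fy=k,interpolation=cv2.INTER_CUBIC)
cv2.imwrite('pics/s6.png',np.hstack([crop(c,362,153,20,10),crop(t,406,250,20,10)]))
E
```

```text
clock: 21.62
tcp_pos: [0.5198, -0.2051, 0.1597]
orientation: [-0.0, 0.305, 0.952, -0.0]
wrist_force: [-2.5, 0.7, 3.4]
finger_gap: 0.0548
grip_force: 52.5
t 21.62 tcp [ 0.5198 -0.2051  0.1597] yaw 144.44 tilt 0.03 q6 5.8 F [-2.5  0.7  3.4] T [0.3  0.62 0.01] gap 0.0548 grip 52.5
```

View pics/s6.png

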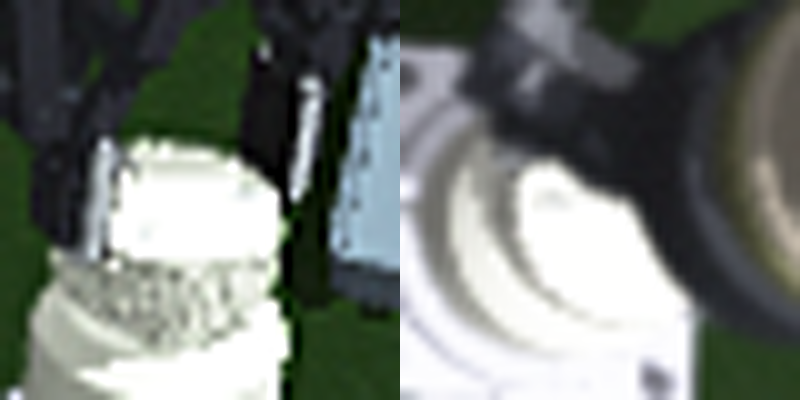

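The cap is level and gripped, and it rose about 5.2 mm. The bar shows at about (548,198) in the top crop. I'll check the angle and that it is at rest, then hand in.

```bash
python3 -m handwheel '{"deltas": [[-1,0,0,0,0],[-1,0,0,0,0],[-1,0,0,0,0],[-1,0,0,0,0]]}'
python3 - <<'E'
from h import *
t=dict(np.load('top.npz'))
a=at_z(t,386+148.5/10-.5,230+198.5/10-.5,.098); d=a-[.5198,-.2053,0]; ang=np.degrees(np.arctan2(d[1],d[0])); print(a,np.hypot(*d[:2]),ang)
rep()
if 70<ang<105:
    from workcell import hand_in
    print(hand_in())
E
```

```text
clock: 22.22
tcp_pos: [0.5198, -0.2051, 0.1595]
orientation: [-0.0, 0.304, 0.953, -0.0]
wrist_force: [-3.0, 2.0, 5.3]
finger_gap: 0.0546
grip_force: 52.6
[ 0.52181827 -0.18582997  0.098     ] 0.0195743592916155 84.08182919892175
t 22.23 tcp [ 0.5198 -0.2051  0.1595] yaw 144.57 tilt 0.02 q6 5.7 F [-3.   2.   5.3] T [ 0.35  0.78 -0.01] gap 0.0546 grip 52.6
the job is handed in; nothing more can be done
None
```

The large cap was screwed down until it bottomed, then backed off a quarter turn: a lug lies within about 2° of the start mark and the cap rose about 5 mm. It is still gripped and at rest, and I handed the job in at about 22 s with the small cap and dish untouched; the hand-in returned no verdict.

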